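Shade the core for the UV check

ROBOT

A 6-joint arm with a two-finger parallel gripper is mounted at the origin on the work surface. World frame = base frame: x ahead of the robot, y to its left, z up, the work surface at z = 0. Lengths are in mm, angles in rad, forces in N, time in s.
With the tool pointing down it reaches from about 400 to 925 mm from the base axis. Payload 12.5 kg.
Tool frame: the origin (TCP) lies midway between the tips of the shut fingers; the grasp point (between the pads) lies 19 mm behind it (env.tcp_to_grasp is the distance from the TCP to the grasp point, in mm); z points along the fingers, y is the line along which they close (so a half turn about z gives the same grasp; the last joint's range is limited). The gripper opens to 95 mm and grips with 3 to 60 N. Pads are 20 mm wide; open, the fingers measure 119 mm over their backs; the gripper's body (75 mm by 180 mm) begins 59 mm behind the grasp point.
Start: joints at [-1.287, 0.491, 1.559, -0, 1.092, -0.106], TCP at [237.526, -578.125, 214.661] pointing down, gripper open.
Joint ranges: [-3.1, 3.1], [-0.84, 2.19], [0.05, 2.79], [-1.13, 4.28], [0.06, 2.93], [-2.69, 2.69]. Speed limits (rad/s): [2.22, 2.22, 2.79, 3.14, 3.14, 3.14].

INTERFACE

Orientations are given as [roll, pitch, yaw] about the fixed x, y, z axes, in that order (R = Rz(yaw) Ry(pitch) Rx(roll)).
In Python, from cell import env gives the robot as it stands. The module is installed in compiled form; this text tells all that it offers.
- The arm moves only by the tool step_arm, never from a script. Its argument "plan" is a list that holds one entry, the list of rows, each a list of 5 numbers: the shift along the tool's x, y, z in mm, then the turn about the tool's z in degrees, then the opening, from -1 (shut) to 1 (fully open). A call has 1 to 8 rows; each row is the pose to reach, as a shift and turn from the pose commanded when the call began, along the tool's axes at that moment; what a row does not reach only later rows make up. A row lasts 1/12 s, in which the tool goes at most 41.7 mm and 7.16 degrees, less where a joint would pass 70% of its speed; a pose out of reach is approached as far as the arm can. A call with a gripper value outside its range is refused whole. The fingers move at their own pace and stop on an object; the grip force is fixed at half the most. Time passes only in rows, so rows that repeat a pose let the fingers close. It gives the time, the measured TCP pose, the force, the opening and the grip force at its end, in the units of the state.
- env.state(): the state, without advancing time (a new reading comes with each control period).
- env.read_camera(name): name is "scene" or "side" or "wrist"; returns the picture (384x512x3 uint8, blue, green, red); there is no depth.
- env.get_calibration(name): a dict with "K" (3x3 intrinsics, pixels), "extrinsics" (4x4, takes a point from world to camera coordinates). Camera axes: x right, y up, looking along -z (the intrinsics and any distortion apply to the point x, -y, -z); pixel columns grow to the right and rows downward; lengths in mm; the calibration is good to about 2 mm. The wrist camera is an equidistant fisheye: a pixel r from the principal point sees the ray r / f radians off the axis. A picture is of the moment at which its call begins: read the wrist's pose just before it. get_calibration takes no time and is no camera call; for the wrist camera it gives the pose at the moment of the call.
- env.job_done(): hands the job in; it is judged then, once.
The state is a dict: "t": time; "joints": joint angles; "qvel": joint speeds; "tau": joint torques, N m; "eef_pos": TCP position; "tcp_rot": TCP orientation; "ft_force": force on the tool from outside, world axes, zero at the start; "moment": the same for the moment, N m; "opening": opening from 0.0 (shut) to 1.0 (fully open); "grip_force": force on a finger pad.
Only numpy, scipy, OpenCV 4.12 (cv2) and the standard library are available. Lean on these libraries where they do the work, as an engineer would, in place of code of your own. Each camera call takes 0.05 s, during which the arm holds its last target. There are 200 camera calls.

TASK

Get the speckled core stub ready for the ultraviolet check: with the black shade folded back past upright, lay the stub gently in the two V saddles of the viewing stand, centred between them, without dropping it. Then fold the shade forward so that it leans over the core at 60 degrees, in line with the yellow mark on the stand's quadrant, and let go. Leave the torch, magnifier, pick and bottle where they are.

Things in the scene. Friction and masses are not known exactly. Their poses are not given: they have to be found in the camera images.
- stand: viewing stand fixed to the table: grey base plate 220 mm (its x) by 240 mm (its y) by 12 mm; origin at the centre of its underside, on the table; z up. It carries two black V saddles, the hinge and, beside the shade's +x end, a white quadrant (radius 72 mm about the hinge, black ticks every 30 degrees, yellow mark at 60)
- cradle (a point): where the core's centre should lie: on the axis of a core seated in the saddles, 60 mm above the table, 10 mm to the stand's -y side of its origin; axes as the stand's, core along x. Saddles: 16 mm wide, centred 40 mm either side along x (64 mm free between them for the fingers, down to the base plate), reaching 30 mm either side in y and 52 mm above the table
- shade_hinge (a point): middle of the shade's hinge line, 50 mm above the table, 90 mm to the stand's +y side of its origin, 100 mm from the seated core's axis; axes as the stand's; the hinge line runs along the stand's x
- shade (a joint): angle of the shade in radians about its hinge, measured from level: 0 = level over the core (towards the stand's -y), 1.571 = upright, 2.8 = folded far back (towards +y); stops at 0 and 2.8. The hinge is stiff (0.6 N m of friction): the shade stays where it is left. 60 degrees = 1.047
- shade_bar (a point): middle of the shade's yellow grip bar: round, 12 mm thick, parallel to the hinge, 190 mm from it in the shade's plane, held 50 mm beyond the shade's free edge by two lugs 55 mm either side of the middle (102 mm free between). Turns with the shade: a black plate 160 mm along the hinge, 4 to 7 mm thick, reaching 140 mm out from the hinge; 0.3 kg
- core: dark speckled gabbro core stub, a cylinder 48 mm in diameter and 130 mm long, about 0.65 kg, lying on the table along its x axis; origin at the middle of its length on its underside as it lies at the start
- core_center (a point): centre of the core stub, on its axis; x along the axis, 24 mm above the table at the start
- torch: black UV torch, 126 mm long along its x, 36 mm wide and high, lying on the table; origin on the table under its middle; bystander
- magnifier: bronze magnifier lying flat along its x, from -74 mm (lens rim, 68 mm in diameter, centre at x = -40 mm) to +68 mm (end of the handle, 14 mm wide), 12 mm high; origin on the table; bystander
- pick: orange hardness pick lying along its x from -73 mm (orange handle, 20 mm wide, 18 mm high) to +75 mm (steel point, 8 mm thick); origin on the table; bystander
- bottle: amber bottle standing upright beyond the hinge side of the stand, 54 mm in diameter, 115 mm tall; origin at the centre of its foot; bystander
Things that resemble listed ones, but are neither listed nor needed, are in the scene too. Leave any red or turquoise look-alike of the core alone.

How it is judged:
By the outcome, as a careful person would: the job done as asked, in the order asked, and still so for the second after the job is handed in, with the robot touching nothing.
It also fails if it takes over 72 s, if anything falls off the work surface, if the arm or the gripper's body presses on something with over 40 N, if the wrist force passes 120 N, or if a joint passes its speed limit or range.

## Working session

There is one attempt and no reset: what is moved stays moved. The work goes in short steps, Python scripts to look and compute and a tool call to move; the robot and the scene stay as the last step left them, time stands still between calls to the robot, and variables do not carry over. Pictures are saved under pics/ and viewed, at most 10 in all, crops included, and the job is handed in when it is done.

Besides the shell and the picture viewer there is one more tool, called after "Call:" by a JSON object that holds its "name" and its "arguments", one argument or row to a line. step_arm: Moves the arm, as the interface text tells. Its arguments: {"type":"object","properties":{"plan":{"type":"array"}},"required":["plan"]}

```bash
mkdir -p pics
cat > h.py <<'E'
import numpy as np, cv2
from cell import env
def ray(c,cal=None):
    cal=cal or env.get_calibration(c[0]); K=np.array(cal["K"]);E=np.array(cal["extrinsics"])
    u,v=c[1],c[2]
    x=(u-K[0,2])/K[0,0];y=(v-K[1,2])/K[1,1]
    if c[0]=="wrist":
        r=np.hypot(x,y);s=np.sin(r)/r if r>1e-9 else 1;d=np.array([x*s,-y*s,-np.cos(r)])
    else:d=np.array([x,-y,-1.])
    R=E[:3,:3];o=-R.T@E[:3,3];d=R.T@d
    return o,d/np.linalg.norm(d)
def onz(cam,u,v,z,cal=None):
    o,d=ray((cam,u,v),cal);return o+d*(z-o[2])/d[2]
def tri(a,b):
    o,d=ray(a);p,e=ray(b);A=np.array([d,-e]).T
    s=np.linalg.lstsq(A,p-o,rcond=None)[0];x=o+d*s[0];y=p+e*s[1];return (x+y)/2,np.linalg.norm(x-y)
def proj(cam,P,cal=None):
    cal=cal or env.get_calibration(cam);K=np.array(cal["K"]);E=np.array(cal["extrinsics"])
    q=E[:3,:3]@np.array(P,float)+E[:3,3];q=np.array([q[0],-q[1],-q[2]])
    if cam=="wrist":
        r=np.hypot(q[0],q[1]);t=np.arctan2(r,q[2]);a=q[:2]/max(r,1e-9)*t
    else:a=q[:2]/q[2]
    return K[0,0]*a[0]+K[0,2],K[1,1]*a[1]+K[1,2]
E
python3 - <<'E'
from h import *
for c in["scene","side","wrist"]:
    im=env.read_camera(c);cv2.imwrite(f"pics/{c}0.png",im)
    k=env.get_calibration(c);print(c,{i:(np.shape(v) if np.size(v)<5 else np.round(v,2).tolist()) for i,v in k.items()})
a=cv2.imread("pics/scene0.png");cv2.imwrite("pics/scene0b.png",cv2.resize(a,(800,600),interpolation=3))
a=cv2.imread("pics/side0.png");cv2.imwrite("pics/side0b.png",cv2.resize(a,(800,600),interpolation=3))
print(env.state(),env.tcp_to_grasp)
E
```

```text
scene {'K': [[361.79, 0.0, 257.98], [0.0, 361.79, 194.53], [0.0, 0.0, 1.0]], 'extrinsics': [[0.76, 0.65, -0.02, -414.56], [-0.39, 0.47, 0.79, 158.27], [0.52, -0.59, 0.61, -1536.46], [0.0, 0.0, 0.0, 1.0]]}
side {'K': [[461.04, 0.0, 259.13], [0.0, 461.04, 190.45], [0.0, 0.0, 1.0]], 'extrinsics': [[-1.0, -0.06, -0.01, 531.97], [0.04, -0.75, 0.66, -75.02], [-0.05, 0.65, 0.75, -1557.05], [0.0, 0.0, 0.0, 1.0]]}
wrist {'K': [[297.32, 0.0, 255.74], [0.0, 297.32, 190.61], [0.0, 0.0, 1.0]], 'extrinsics': [[0.38, -0.93, -0.0, -624.44], [0.89, 0.36, -0.29, 33.73], [0.27, 0.11, 0.96, -392.11], [0.0, 0.0, 0.0, 1.0]]}
{'t': 0.15, 'joints': array([-1.28663473e+00,  4.91367248e-01,  1.55929765e+00, -2.22785593e-05,
        1.09167102e+00, -1.05633009e-01]), 'qvel': array([ 4.31843849e-04, -2.02676075e-03,  1.92542149e-05, -9.82742015e-05,
        1.71094235e-03,  1.08959669e-03]), 'tau': array([ 1.01582882e-03, -6.12897635e+01, -2.58280367e+01,  6.91222656e-02,
        4.72934532e-02, -6.18695231e-05]), 'eef_pos': array([ 237.44954027, -577.95928011,  214.23350573]), 'tcp_rot': array([-3.14085145e+00, -5.87150460e-05,  3.89804863e-01]), 'ft_force': array([-0.38044217,  0.00850392, -0.06248262]), 'moment': array([-0.01855631,  0.00517355, -0.01485802]), 'grip_force': 0.0, 'opening': 1.0012083926096744} 18.8
```

View pics/scene0b.png

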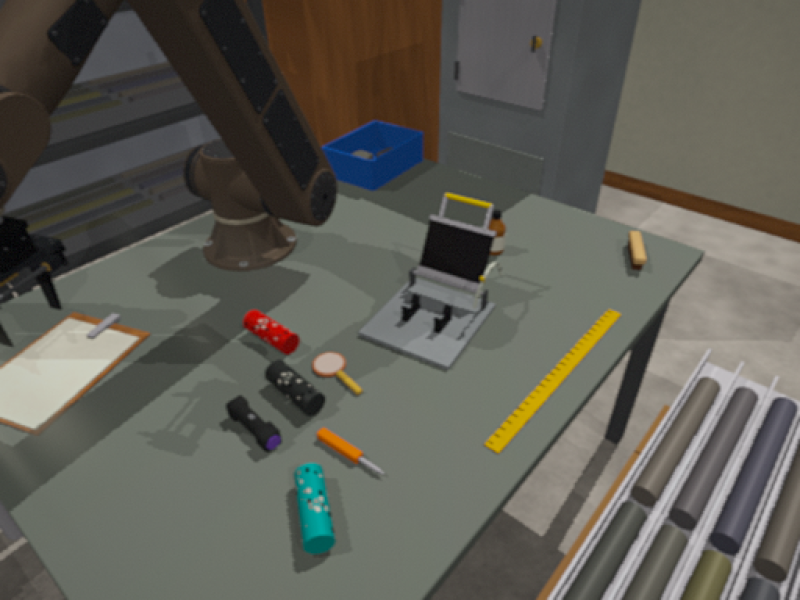

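View pics/side0b.png

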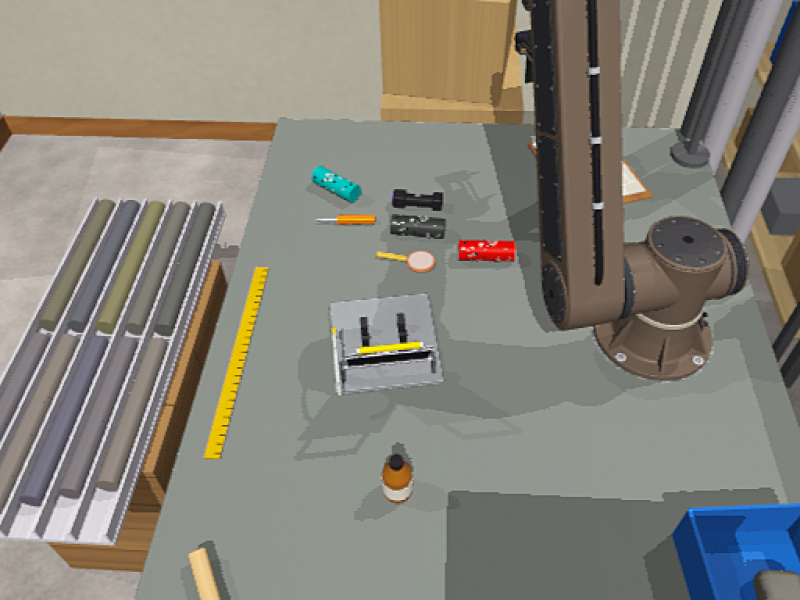

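The scene view (800 px scale) shows three stubs: the dark speckled one at (295,388), a red one at (270,331) and a turquoise one at (313,508). The dark one fits. The dumbbell shape at (253,423) is the torch. In the side view the core is at (418,226), the stand at (385,342) and the yellow bar at (390,348). Next I'll measure these and take a confirming crop.

Run:
```python
from h import *
S=cv2.imread("pics/scene0.png");D=cv2.imread("pics/side0.png")
def yel(im,box):
    h=cv2.cvtColor(im,cv2.COLOR_BGR2HSV);m=cv2.inRange(h,(22,150,120),(34,255,255));x0,y0,x1,y1=box
    k=np.zeros_like(m);k[y0:y1,x0:x1]=m[y0:y1,x0:x1];n,l,st,c=cv2.connectedComponentsWithStats(k)
    out=[]
    for i in range(1,n):
        if st[i,4]>4:
            ys,xs=np.where(l==i);a=cv2.fitLine(np.c_[xs,ys].astype(np.float32),2,0,.01,.01).ravel();t=(xs-a[2])*a[0]+(ys-a[3])*a[1]
            out.append((st[i,4],c[i].round(1),(a[2:]+t.min()*a[:2]).round(1),(a[2:]+t.max()*a[:2]).round(1)))
    return out
ys=yel(S,(270,115,330,190));yd=yel(D,(205,205,290,240));print(ys);print(yd)
b=max(ys,key=lambda r:r[0]);d=max(yd,key=lambda r:r[0])
print("bar mid",tri(("scene",*b[1]),("side",*d[1])))
# stand plate: gray region in side
def plate(im,box):
    x0,y0,x1,y1=box;return cv2.resize(im[y0:y1,x0:x1],None,fx=5,fy=5,interpolation=2)
a=plate(S,(225,115,325,235));b_=plate(D,(205,182,290,255))
# dark core blobs
cr=plate(S,(140,215,250,305)); cd=plate(D,(235,110,300,160))
def pad(i,h,w):
    return cv2.copyMakeBorder(i,0,h-i.shape[0],0,w-i.shape[1],cv2.BORDER_CONSTANT)
cv2.imwrite("pics/c1.png",np.hstack([pad(cv2.resize(a,None,fx=.75,fy=.75),450,375),b_[:365].copy() if 0 else pad(b_,450,425)]))
cv2.imwrite("pics/c2.png",np.hstack([cv2.resize(cr,None,fx=.8,fy=.8),pad(cd,360,325)]))
```

```text
[(np.int32(91), array([299.4, 127.8]), array([285. , 124.2]), array([313. , 131.2])), (np.int32(7), array([308., 178.]), array([307., 177.]), array([309., 179.]))]
[(np.int32(6), array([213.2, 211.2]), array([212.5, 210.5]), array([214., 212.])), (np.int32(162), array([249. , 222.1]), array([229.8, 224. ]), array([268.8, 220.1]))]
bar mid (array([541.96220566, 234.23542192, 219.91258764]), np.float64(2.817661346297803))
```

View pics/c1.png

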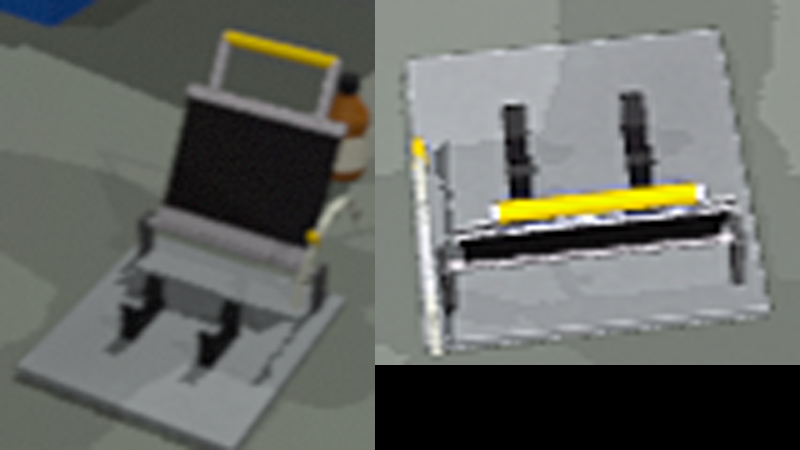

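View pics/c2.png

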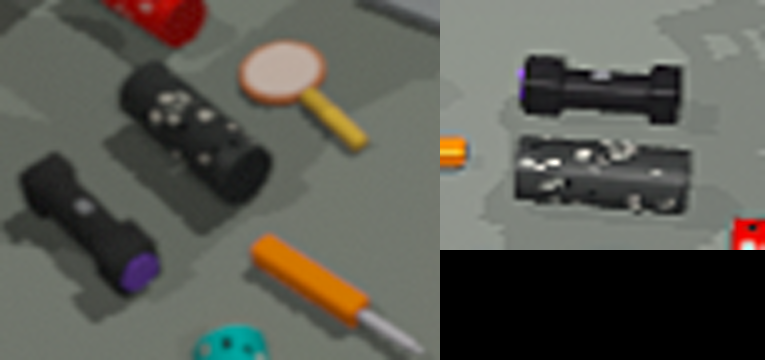

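The crop shows the core as the dark speckled cylinder next to the torch, about 80 mm from its axis. I also read the plate corners in the side view: (408,60), (718,30), (770,310) and (440,350).

Run:
```python
from h import *
f=lambda x,y:((x-375)/5+205-.4,y/5+182-.4)
C=[onz("side",*f(*p),12)[:2] for p in[(408,60),(718,30),(770,310),(440,350)]]
C=np.array(C);print(C.round(1),[np.linalg.norm(C[i]-C[i-1]).round() for i in range(4)])
g=lambda x,y:((x-440)/5+235-.4,y/5+110-.4)
L=onz("side",*g(515,170),24);R=onz("side",*g(690,181),24);print("core side",L,R,np.linalg.norm(L-R),np.degrees(np.arctan2(*(L-R)[1::-1])))
s=lambda x,y:(x/4+140-.4,y/4+215-.4)
print("core scene",onz("scene",*s(195,132),24), tri(("scene",*s(195,132)),("side",*g(602,175))))
p=lambda x,y:(x/3.75+225-.4,y/3.75+115-.4)
P=np.array([onz("scene",*p(*q),12)[:2] for q in[(20,370),(235,443),(345,298)]]);print("plate scene",P.round(1))
for n,a,b in[("torch",(48,178),(520+82,88))]: print(n,onz("side",*g(602,88),18))
```

```text
[[703.  -38.5]
 [488.2 -77.4]
 [444.9 158.2]
 [651.3 199.7]] [np.float64(244.0), np.float64(218.0), np.float64(240.0), np.float64(211.0)]
core side [ 587.13432535 -285.3355438    24.        ] [ 453.78837259 -279.70384787   24.        ] 133.46482352305907 -2.41837684228202
core scene [ 517.77689714 -284.01704113   24.        ] (array([ 519.61007376, -283.91059978,   24.32425213]), np.float64(2.7147370903432977))
plate scene [[493.2 -82. ]
 [698.9 -33.6]
 [659.2 192.8]]
torch [ 526.17455991 -389.20967932   18.        ]
```

Call:
{"name": "step_arm", "arguments": {
  "plan": [
    [[100,-45,0,7,0.5],[150,-68,0,14,0.5],[190,-85,10,20,0.5],[230,-102,20,24.7,0.5],[265,-118,20,24.7,0.5],[300,-133,20,24.7,0.5],[340,-151,20,24.7,0.5],[372,-165,20,24.7,0.5]]
  ]
}}

```text
t: 0.82
eef_pos: [468.0, -336.3, 196.5]
tcp_rot: [-3.141, 0.0, -0.041]
ft_force: [-0.4, -0.4, 0.2]
opening: 0.75
grip_force: 0.0
```

Call:
{"name": "step_arm", "arguments": {
  "plan": [
    [[0,0,0,0,0.5],[0,0,0,0,0.5],[0,0,0,0,0.5]]
  ]
}}

```text
t: 1.07
eef_pos: [466.9, -338.2, 196.6]
tcp_rot: [3.142, 0.0, -0.041]
ft_force: [0.0, -0.6, 0.4]
opening: 0.754
grip_force: 0.0
```

Run:
```python
from h import *
import json
k=env.get_calibration("wrist");im=env.read_camera("wrist");s=env.state();print(s["eef_pos"],s["tcp_rot"],s["ft_force"])
cv2.imwrite("pics/w1.png",im)
np.savez("w1.npz",K=k["K"],E=k["extrinsics"])
for n,P in[("core",(519,-284,24)),("tcp",s["eef_pos"])]:print(n,proj("wrist",P,k))
```

```text
[ 466.54157663 -338.72265105  196.63846058] [ 3.14149494e+00  2.51193853e-04 -4.18464586e-02] [ 0.26944492  0.35097664 -0.09132142]
core (np.float64(206.91967146850746), np.float64(130.6970233883557))
tcp (np.float64(256.0093780310855), np.float64(235.81832724912564))
```

View pics/w1.png

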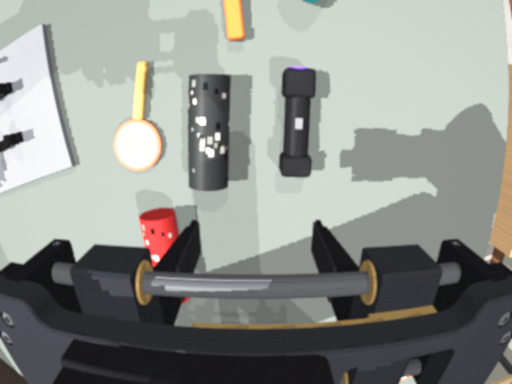

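The wrist view shows the core spanning columns 189–229 and rows 74–189, centred near (209,131) against a predicted (207,131). The magnifier is at its left (138,145) and the torch at its right (297,122), both clear.

Run:
```python
from h import *
z=np.load("w1.npz");k={"K":z["K"],"extrinsics":z["E"]}
im=cv2.imread("pics/w1.png");h=cv2.cvtColor(im,cv2.COLOR_BGR2HSV)
m=((h[...,2]<95)).astype(np.uint8);b=np.zeros_like(m);b[60:203,178:245]=m[60:203,178:245]
b=cv2.morphologyEx(b,cv2.MORPH_CLOSE,np.ones((13,13)));n,l,st,c=cv2.connectedComponentsWithStats(b);i=1+st[1:,4].argmax();print(st[i],c[i])
ys,xs=np.where(l==i);r=cv2.minAreaRect(np.c_[xs,ys].astype(np.float32));print(r)
B=cv2.boxPoints(r);B=B[np.argsort(B[:,1])];t=B[:2].mean(0);u=B[2:].mean(0)
P=onz("wrist",*t,30,k);Q=onz("wrist",*u,30,k);print(P,Q,np.linalg.norm(P-Q),(P+Q)/2,np.degrees(np.arctan2(*(P-Q)[1::-1])))
for n,p,zz in[("mag",(138,145),6),("torch",(297,122),18),("magR edge",(162,145),12),("plate corner+",(45,27),12),("plate c2",(74,165),12)]:print(n,onz("wrist",*p,zz,k))
```

```text
[ 189   75   42  115 2946] [212.18771215 133.16530889]
((208.74789428710938, 131.85781860351562), (40.34518814086914, 114.37017822265625), 1.123302698135376)
[ 583.2843175  -291.99577739   30.        ] [ 450.29572924 -280.47045191   30.        ] 133.48706954619237 [ 516.79002337 -286.23311465   30.        ] -4.95310687938157
mag [ 506.14556215 -188.60253461    6.        ]
torch [ 524.28684947 -389.24226914   18.        ]
magR edge [ 504.32930945 -223.73073172   12.        ]
plate corner+ [693.93628116 -49.92283735  12.        ]
plate c2 [488.08780932 -86.30097129  12.        ]
```

Call:
{"name": "step_arm", "arguments": {
  "plan": [
    [[25,-28,20,1,0.5],[49,-56,40,1,0.5],[49,-56,75,1,0.5],[49,-56,105,1,0.5],[49,-56,130,1,0.5],[49,-56,140,1,0.5],[49,-56,140,1,0.5],[49,-56,140,1,0.5]]
  ]
}}

```text
t: 1.78
eef_pos: [518.1, -285.3, 57.3]
tcp_rot: [3.141, -0.0, -0.06]
ft_force: [1.2, 0.1, 1.3]
opening: 0.751
grip_force: 0.0
```

Run:
```python
from h import *
k=env.get_calibration("wrist");im=env.read_camera("wrist");s=env.state();print(s["eef_pos"],s["tcp_rot"],s["ft_force"])
cv2.imwrite("pics/w2.png",im)
p=s["eef_pos"]
for a in (-1,1):print("finger tip expected",proj("wrist",p+[0,a*35,0],k))
for n,P in[("core",(518,-285,24)),("end+",(583,-289,24)),("end-",(453,-281,24))]:print(n,proj("wrist",P,k))
```

```text
[ 518.55641864 -285.31657488   58.03566743] [ 3.14062323e+00 -1.44361227e-03 -5.99838957e-02] [-0.22684398  0.85379108  0.07832006]
finger tip expected (np.float64(310.3214766436063), np.float64(231.63265010716708))
finger tip expected (np.float64(200.30486492825867), np.float64(237.63056453407435))
core (np.float64(254.77936212476516), np.float64(216.02423063021317))
end+ (np.float64(254.77263407724632), np.float64(126.45234307033593))
end- (np.float64(254.82814592965929), np.float64(288.6186042481119))
```

View pics/w2.png

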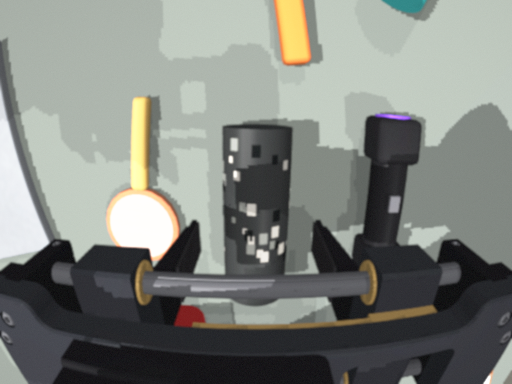

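The close wrist view shows the core at columns 223–292, midway between the fingers, with its far end at row 127 as predicted. The magnifier is clear of the left finger, so I'm going down to grip.

Call:
{"name": "step_arm", "arguments": {
  "plan": [
    [[0,-1,20,0,0.5],[0,-1,38,0,0.5],[0,-1,48,0,0.5],[0,-1,52,0,0.5],[0,-1,52,0,0.5],[0,-1,52,0,0.3],[0,-1,52,0,0.1],[0,-1,52,0,-0.1]]
  ]
}}

```text
t: 2.5
eef_pos: [518.8, -283.5, 5.7]
tcp_rot: [3.141, -0.001, -0.059]
ft_force: [0.1, -0.4, -0.2]
opening: 0.596
grip_force: 0.0
```

Call:
{"name": "step_arm", "arguments": {
  "plan": [
    [[0,0,0,0,-1],[0,0,0,0,-1],[0,0,0,0,-1],[0,0,0,0,-1],[0,0,0,0,-1],[0,0,0,0,-1]]
  ]
}}

```text
t: 3.0
eef_pos: [518.8, -283.6, 5.4]
tcp_rot: [3.141, -0.001, -0.059]
ft_force: [-0.8, -1.4, 6.5]
opening: 0.501
grip_force: 29.9
```

Call:
{"name": "step_arm", "arguments": {
  "plan": [
    [[0,0,-5,0,-1],[0,0,-15,0,-1],[0,0,-30,0,-1],[0,0,-50,0,-1],[0,0,-80,0,-1],[0,0,-110,0,-1],[0,0,-140,0,-1],[0,0,-150,0,-1]]
  ]
}}

```text
t: 3.67
eef_pos: [519.2, -283.5, 158.9]
tcp_rot: [3.139, -0.004, -0.059]
ft_force: [2.5, -0.5, -5.5]
opening: 0.5
grip_force: 29.9
```

Run:
```python
from h import *
D=env.read_camera("side");k=env.get_calibration("side");s=env.state();print(s["eef_pos"],s["tcp_rot"],s["ft_force"],s["grip_force"],s["opening"])
cv2.imwrite("pics/side1.png",D)
S=env.read_camera("scene");cv2.imwrite("pics/scene1.png",S)
# stand plate fit in side view: project my stand corners
c,sn=np.cos(np.radians(10.6)),np.sin(np.radians(10.6))
W=lambda x,y,z:np.array([575+c*x-sn*y,58+sn*x+c*y,z])
for n,im,x0,y0,f in(("side",D,200,180,8),("scene",S,225,115,5)):
    w,hh=(95,75) if n=="side" else (100,120)
    o=cv2.resize(im[y0:y0+hh,x0:x0+w],None,fx=f,fy=f,interpolation=2)
    for P in[W(a,b,12) for a in(-110,110) for b in(-120,120)]+[W(a,b,52) for a in(-48,-32,32,48) for b in(-40,20)]+[W(a,90,50) for a in(-80,80)]:
        u,v=proj(n,P);cv2.circle(o,(int((u-x0+.5)*f),int((v-y0+.5)*f)),3,(0,0,255),1)
    cv2.imwrite(f"pics/st_{n}.png",o)
```

```text
[ 519.3294436  -283.6405062   158.78084835] [ 3.13880539 -0.00459352 -0.05859163] [ 0.80694944 -1.80063562 -5.20270926] 29.911465644836426 0.498155610653705
```

View pics/st_side.png

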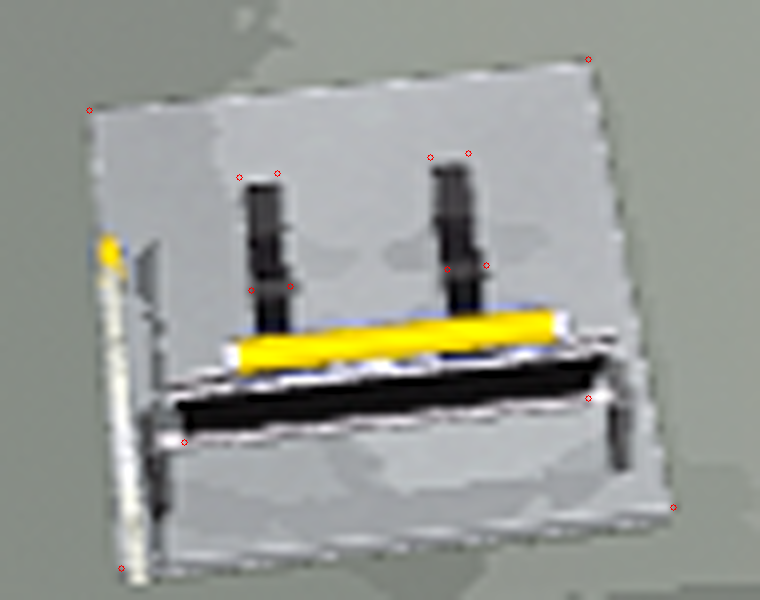

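The core is held at an opening of 47.5 mm. The overlaid plate corners match the image to within about 1 px, and the saddles sit about 1 px nearer +y. I'm moving to the stand's -x side to look from close by.

Call:
{"name": "step_arm", "arguments": {
  "plan": [
    [[-9,-40,0,-4,-1],[-18,-80,0,-8,-1],[-27,-120,0,-12,-1],[-36,-160,0,-14,-1],[-45,-200,0,-14,-1],[-53,-240,0,-14,-1],[-61,-275,0,-14,-1],[-68,-308,0,-14,-1]]
  ]
}}

```text
t: 4.43
eef_pos: [466.7, 30.3, 152.8]
tcp_rot: [-3.141, 0.004, 0.186]
ft_force: [1.5, -0.3, -6.7]
opening: 0.502
grip_force: 29.9
```

Call:
{"name": "step_arm", "arguments": {
  "plan": [
    [[0,0,0,0,-1],[0,0,0,0,-1],[0,0,0,0,-1],[0,0,0,0,-1]]
  ]
}}

```text
t: 4.77
eef_pos: [468.4, 27.6, 153.8]
tcp_rot: [-3.141, 0.001, 0.185]
ft_force: [-0.0, -0.3, -5.9]
opening: 0.501
grip_force: 29.9
```

Run:
```python
from h import *
k=env.get_calibration("wrist");im=env.read_camera("wrist");s=env.state();print(s["eef_pos"],s["tcp_rot"],s["ft_force"],s["grip_force"])
np.savez("w3.npz",K=k["K"],E=k["extrinsics"]);cv2.imwrite("pics/w3.png",im)
o=cv2.resize(im,(800,600),interpolation=2)
c,sn=np.cos(np.radians(10.6)),np.sin(np.radians(10.6))
W=lambda x,y,z:np.array([575+c*x-sn*y,58+sn*x+c*y,z])
for P in[W(a,b,12) for a in(-110,110) for b in(-120,120)]+[W(a,b,52) for a in(-48,-32,32,48) for b in(-40,20)]+[W(a,90,50) for a in(-80,80)]:
    u,v=proj("wrist",P,k);cv2.circle(o,(int((u+.5)*1.5625),int((v+.5)*1.5625)),3,(0,0,255),1)
cv2.imwrite("pics/w3b.png",o)
```

```text
[468.50047895  27.43271287 153.99995117] [-3.14143085e+00  1.21304744e-03  1.84248744e-01] [ 0.18436751  0.25269224 -6.90956265] 29.911108016967773
```

View pics/w3b.png

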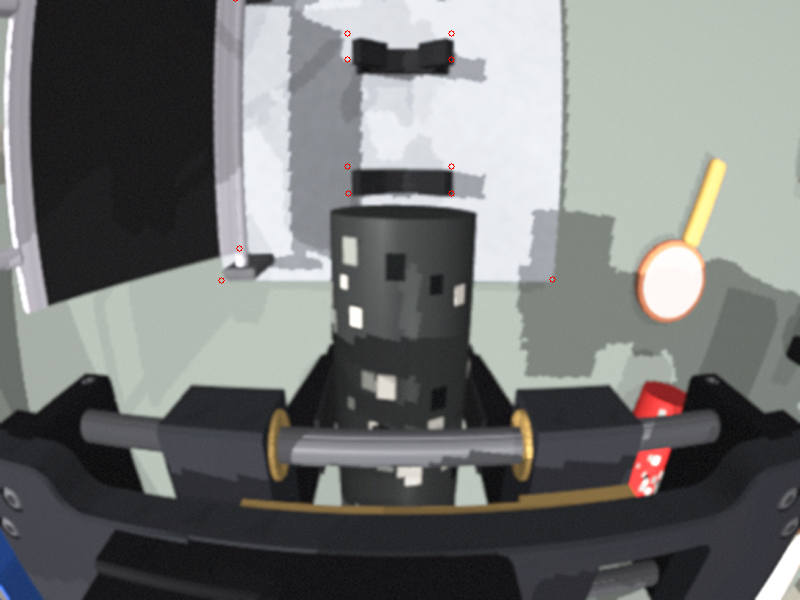

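Run:
```python
from h import *
z=np.load("w3.npz");k={"K":z["K"],"extrinsics":z["E"]}
p=np.array([468.5,27.43,154.]);y=.18425;ax=np.array([np.cos(y),np.sin(y),0]);ay=np.array([-np.sin(y),np.cos(y),0])
for L in(60,65,70):
    print(L,[np.round(np.array(proj("wrist",p+L*ax+[0,0,18.6]+24*(np.cos(t)*np.array([0,0,1])+np.sin(t)*ay),k))*1.5625+.8,0) for t in(0,np.pi/2,np.pi,-np.pi/2)])
c,sn=np.cos(np.radians(10.6)),np.sin(np.radians(10.6))
W=lambda x,y:np.array([575+c*x-sn*y,58+sn*x+c*y])
# near saddle top measured from image
for q in[(353,170),(353,193),(452,170),(452,193)]:
    P=onz("wrist",q[0]/1.5625-.5,q[1]/1.5625-.5,52,k)[:2]-[575,58];print("saddle stand xy",P@[c,sn],P@[-sn,c])
t=W(-1.2,-11.5);d=t-p[:2];print("target",t,"tool dx,dy",d@ax[:2],-d@ay[:2])
```

```text
60 [array([400., 237.]), array([328., 226.]), array([400., 217.]), array([473., 226.])]
65 [array([400., 219.]), array([327., 211.]), array([400., 204.]), array([474., 211.])]
70 [array([400., 201.]), array([327., 196.]), array([400., 191.]), array([474., 196.])]
saddle stand xy -34.00104304941973 17.049119340200033
saddle stand xy -47.52627347959347 17.232080770105128
saddle stand xy -33.99227399399877 -40.3379140502914
saddle stand xy -47.52395037446306 -40.517447121445194
target [575.93591811  46.47550186] tool dx,dy 109.10676335701926 0.9601207248735342
```

Call:
{"name": "step_arm", "arguments": {
  "plan": [
    [[30,0,0,0,-1],[65,0,0,0,-1],[95,0,0,0,-1],[109,0,0,0,-1],[109,0,25,0,-1],[109,0,50,0,-1],[109,0,70,0,-1],[109,0,85,0,-1]]
  ]
}}

```text
t: 5.48
eef_pos: [575.1, 47.2, 67.3]
tcp_rot: [-3.141, 0.002, 0.184]
ft_force: [-0.6, -0.1, -7.0]
opening: 0.499
grip_force: 29.9
```

Call:
{"name": "step_arm", "arguments": {
  "plan": [
    [[0,0,5,0,-1],[0,0,10,0,-1],[0,0,14,0,-1],[0,0,18,0,-1],[0,0,20,0,-1],[0,0,20,0,-1],[0,0,20,0,-1]]
  ]
}}

```text
t: 6.07
eef_pos: [575.9, 48.4, 50.1]
tcp_rot: [3.141, -0.001, 0.186]
ft_force: [-0.3, 0.9, -6.0]
opening: 0.503
grip_force: 29.9
```

Run:
```python
from h import *
D=env.read_camera("side");S=env.read_camera("scene");s=env.state();print(s["eef_pos"],s["tcp_rot"],s["ft_force"],s["grip_force"])
a=cv2.resize(D[175:255,200:290],(440,390),interpolation=2);b=cv2.resize(S[115:235,225:325],(325,390),interpolation=2)
cv2.imwrite("pics/pl.png",np.hstack([a,b]))
```

```text
[575.96766989  48.42303312  50.16093545] [ 3.14135533e+00 -7.64383714e-04  1.85658411e-01] [-0.16824681 -0.27418122 -7.37244549] 29.911946654319763
```

View pics/pl.png

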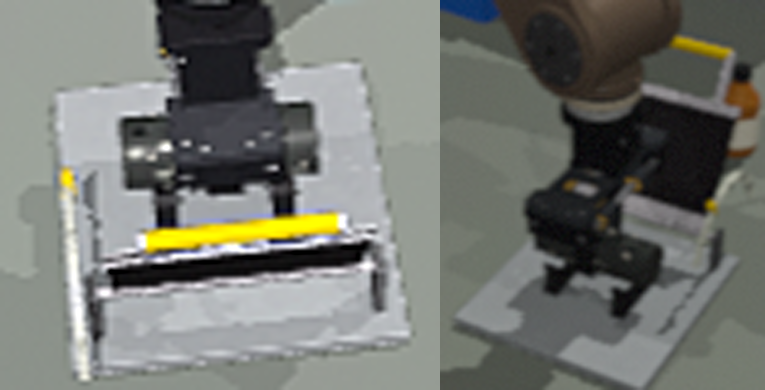

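The core hangs level over both saddles in both views. In the left panel the core spans columns 122–320 and the saddle legs are at 166 and 284, so it is centred to within 1–2 mm. Lowering it gently.

Call:
{"name": "step_arm", "arguments": {
  "plan": [
    [[0,1,1.5,0,-1],[0,1,3,0,-1],[0,1,4.5,0,-1],[0,1,6,0,-1],[0,1,6.5,0,-1],[0,1,7,0,-1],[0,1,7,0,-1],[0,1,7,0,-1]]
  ]
}}

```text
t: 6.83
eef_pos: [575.9, 47.4, 42.7]
tcp_rot: [3.141, 0.0, 0.186]
ft_force: [-0.3, -1.3, -6.4]
opening: 0.502
grip_force: 29.9
```

Call:
{"name": "step_arm", "arguments": {
  "plan": [
    [[0,0,0.5,0,-1],[0,0,0.8,0,-1],[0,0,1,0,-1],[0,0,1,0,-1],[0,0,1,0,-1]]
  ]
}}

```text
t: 7.25
eef_pos: [576.2, 47.2, 42.1]
tcp_rot: [3.141, -0.001, 0.186]
ft_force: [-1.3, -4.0, 3.9]
opening: 0.498
grip_force: 29.9
```

Call:
{"name": "step_arm", "arguments": {
  "plan": [
    [[0,0.5,0,0,-1],[0,0.8,0.2,0,-1],[0,0.8,0.3,0,-1],[0,0.8,0.3,0,-1]]
  ]
}}

```text
t: 7.58
eef_pos: [576.3, 46.7, 41.7]
tcp_rot: [3.141, -0.001, 0.186]
ft_force: [-2.4, -0.0, 4.7]
opening: 0.499
grip_force: 29.9
```

Call:
{"name": "step_arm", "arguments": {
  "plan": [
    [[0,0,0,0,0.02],[0,0,0,0,0.05],[0,0,0,0,0.1],[0,0,0,0,0.2],[0,0,0,0,0.3],[0,0,0,0,0.4],[0,0,0,0,0.4],[0,0,0,0,0.4]]
  ]
}}

```text
t: 8.25
eef_pos: [576.1, 46.6, 41.4]
tcp_rot: [3.142, 0.0, 0.186]
ft_force: [-0.3, 0.4, 0.2]
opening: 0.699
grip_force: 0.0
```

Call:
{"name": "step_arm", "arguments": {
  "plan": [
    [[0,0,-10,0,0.4],[0,0,-25,0,0.4],[0,0,-50,0,0.4],[0,0,-85,0,0.4],[0,0,-120,0,0.4],[0,0,-160,0,0.4],[0,0,-200,0,0.4],[0,0,-230,0,0.4]]
  ]
}}

```text
t: 8.92
eef_pos: [576.0, 46.7, 275.8]
tcp_rot: [3.141, -0.003, 0.186]
ft_force: [-0.4, -0.3, 1.0]
opening: 0.699
grip_force: 0.0
```

Call:
{"name": "step_arm", "arguments": {
  "plan": [
    [[-40,0,0,0,0.4],[-80,0,0,0,0.4],[-80,0,0,0,0.4],[-80,0,0,0,0.4],[-80,0,0,0,0.4],[-80,0,0,0,0.4]]
  ]
}}

```text
t: 9.42
eef_pos: [498.3, 31.9, 271.7]
tcp_rot: [3.141, -0.001, 0.186]
ft_force: [-0.2, 0.1, 0.3]
opening: 0.699
grip_force: 0.0
```

Run:
```python
from h import *
k=env.get_calibration("wrist");im=env.read_camera("wrist");s=env.state();print(s["eef_pos"],s["tcp_rot"],s["ft_force"])
cv2.imwrite("pics/w4.png",im);np.savez("w4.npz",K=k["K"],E=k["extrinsics"])
D=env.read_camera("side");S=env.read_camera("scene");cv2.imwrite("pics/side4.png",D);cv2.imwrite("pics/scene4.png",S)
h=cv2.cvtColor(im,cv2.COLOR_BGR2HSV);m=cv2.inRange(h,(20,130,110),(36,255,255));n,l,st,c=cv2.connectedComponentsWithStats(m)
for i in range(1,n):
    if st[i,4]>15:print(st[i],c[i])
th=np.radians(10.6);cc,sn=np.cos(th),np.sin(th)
W=lambda x,y,z:np.array([574.3+cc*x-sn*y,57.2+sn*x+cc*y,z])
for a in(115,118,121):
    t=np.radians(a);print(a,[np.round(proj("wrist",W(x,90+190*np.cos(t),50+190*np.sin(t)),k)) for x in(-55,0,55)])
print("core",[np.round(proj("wrist",W(x,-10,60),k)) for x in(-65,0,65)])
g=cv2.inRange(h,(0,0,0),(180,255,75))[:, :]
```

```text
[498.24966662  31.94133852 271.42499452] [ 3.14147534e+00 -2.01237702e-04  1.85688386e-01] [-0.26932434 -0.2410118  -0.96123671]
[197  15   9   8  47] [201.29787234  18.14893617]
[ 41  60  15 120 906] [ 47.01655629 119.35540839]
[468  79  12  50 292] [474.05821918 104.32876712]
[ 37 100   3  30  51] [ 38.15686275 113.58823529]
115 [array([229., 178.]), array([227., 106.]), array([227.,  33.])]
118 [array([241., 177.]), array([240., 105.]), array([240.,  34.])]
121 [array([252., 175.]), array([252., 105.]), array([252.,  35.])]
core [array([255., 155.]), array([255., 105.]), array([255.,  54.])]
```

Run:
```python
from h import *
z=np.load("w4.npz");k={"K":z["K"],"extrinsics":z["E"]}
th=np.radians(10.6);cc,sn=np.cos(th),np.sin(th)
W=lambda x,y,z:np.array([574.3+cc*x-sn*y,57.2+sn*x+cc*y,z])
for a in(112,115,118,121):
    t=np.radians(a);print(a,[np.round(proj("wrist",W(x,90-190*np.cos(t),50+190*np.sin(t)),k)) for x in(-55,0,55)])
S=cv2.imread("pics/scene4.png");D=cv2.imread("pics/side4.png")
def bar(im,x0,y0,x1,y1):
    m=np.zeros(im.shape[:2],np.uint8);m[y0:y1,x0:x1]=cv2.inRange(cv2.cvtColor(im,cv2.COLOR_BGR2HSV),(22,150,120),(34,255,255))[y0:y1,x0:x1]
    n,l,st,c=cv2.connectedComponentsWithStats(m);i=1+st[1:,4].argmax();return st[i],c[i]
a=bar(S,270,115,330,190);b=bar(D,205,205,290,240);print(a,b)
for n,P in[("wrist",(47.,119.4))]:
  print(tri(("side",*b[1]),("side",*b[1]+.01))[1] if 0 else "")
  o,d=ray(("wrist",*P),k);p,e=ray(("side",*b[1]));A=np.array([d,-e]).T;s=np.linalg.lstsq(A,p-o,rcond=None)[0];q=(o+d*s[0]+p+e*s[1])/2;print("bar",q,np.linalg.norm(o+d*s[0]-p-e*s[1]))
  r=q[:2]-[574.3,57.2];x,y=r@[cc,sn],r@[-sn,cc];print("stand",x,y,q[2],"ang",np.degrees(np.arctan2(q[2]-50,90-y)),np.hypot(q[2]-50,90-y))
```

```text
112 [array([ 60., 181.]), array([ 53., 119.]), array([51., 56.])]
115 [array([ 55., 180.]), array([ 48., 119.]), array([46., 58.])]
118 [array([ 51., 179.]), array([ 44., 120.]), array([42., 60.])]
121 [array([ 47., 178.]), array([ 41., 120.]), array([39., 62.])]
(array([285, 123,  29,  10,  85], dtype=int32), array([299.        , 127.62352941])) (array([230, 219,  40,   8, 159], dtype=int32), array([249.0754717 , 222.11949686]))

bar [542.54725961 231.6361106  215.41490254] 1.6061189395958162
stand 0.8768671837402561 177.30037876010022 215.41490253689227 ang 117.82357327175087 187.0386219820562
```

Bar at about 117.5°, past upright. Its middle is near stand (0, 178, 218), so I'm moving over it.

Call:
{"name": "step_arm", "arguments": {
  "plan": [
    [[15,-35,0,0,0.6],[30,-70,0,0,0.6],[45,-105,0,0,0.6],[60,-140,0,0,0.6],[72,-170,0,0,0.6],[79,-188,0,0,0.6],[79,-188,0,0,0.6],[79,-188,0,0,0.6]]
  ]
}}

```text
t: 10.23
eef_pos: [540.4, 232.1, 270.6]
tcp_rot: [3.141, 0.001, 0.188]
ft_force: [-1.1, 0.3, -0.6]
opening: 0.803
grip_force: 0.0
```

Call:
{"name": "step_arm", "arguments": {
  "plan": [
    [[0,0,20,0,0.6],[0,0,40,0,0.6],[0,0,60,0,0.6],[0,0,70,0,0.6],[0,0,71,0,0.6],[0,0,71,0,0.6],[0,0,71,0,0.6],[0,0,71,0,0.6]]
  ]
}}

```text
t: 10.9
eef_pos: [540.9, 231.1, 201.5]
tcp_rot: [-3.142, -0.002, 0.185]
ft_force: [-0.2, -0.4, 0.6]
opening: 0.799
grip_force: 0.0
```

Call:
{"name": "step_arm", "arguments": {
  "plan": [
    [[0,0,1,0,0.3],[0,0,1,0,0],[0,0,1,0,-0.3],[0,0,1,0,-0.6],[0,0,1,0,-0.7],[0,0,1,0,-0.7],[0,0,1,0,-0.7],[0,0,1,0,-0.7]]
  ]
}}

```text
t: 11.57
eef_pos: [540.4, 231.2, 199.4]
tcp_rot: [3.142, 0.0, 0.186]
ft_force: [-0.1, -0.1, 0.6]
opening: 0.291
grip_force: 0.0
```

Call:
{"name": "step_arm", "arguments": {
  "plan": [
    [[0,0,0,0,-1],[0,0,0,0,-1],[0,0,0,0,-1],[0,0,0,0,-1],[0,0,0,0,-1],[0,0,0,0,-1]]
  ]
}}

```text
t: 12.07
eef_pos: [540.4, 231.5, 199.5]
tcp_rot: [-3.141, -0.0, 0.186]
ft_force: [-0.6, 2.8, 2.0]
opening: 0.119
grip_force: 30.0
```

Call:
{"name": "step_arm", "arguments": {
  "plan": [
    [[0,10.3,-5.2,0,-1],[0,22.6,-10.1,0,-1],[0,38.4,-15.1,0,-1],[0,54.6,-18.7,0,-1],[0,71,-20.9,0,-1],[0,87.6,-21.6,0,-1],[0,96,-21.4,0,-1],[0,104.2,-20.9,0,-1]]
  ]
}}

```text
t: 12.73
eef_pos: [559.1, 128.3, 220.7]
tcp_rot: [-3.141, 0.001, 0.185]
ft_force: [-4.2, 4.2, 2.4]
opening: 0.119
grip_force: 30.0
```

Call:
{"name": "step_arm", "arguments": {
  "plan": [
    [[0,16.4,2.2,0,-1],[0,32.6,5.8,0,-1],[0,48.4,10.8,0,-1],[0,57.6,14.4,0,-1],[0,66.7,18.5,0,-1],[0,72.6,21.5,0,-1],[0,78.4,24.8,0,-1],[0,78.4,24.8,0,-1]]
  ]
}}

```text
t: 13.4
eef_pos: [573.3, 50.7, 194.6]
tcp_rot: [3.141, 0.003, 0.185]
ft_force: [-3.7, -3.8, -2.2]
opening: 0.12
grip_force: 30.0
```

Call:
{"name": "step_arm", "arguments": {
  "plan": [
    [[0,0,0,0,-1],[0,0,0,0,-1],[0,0,0,0,-1],[0,0,0,0,-1]]
  ]
}}

```text
t: 13.73
eef_pos: [573.2, 51.4, 195.0]
tcp_rot: [3.141, 0.003, 0.186]
ft_force: [-5.9, -3.5, -1.2]
opening: 0.12
grip_force: 30.0
```

Call:
{"name": "step_arm", "arguments": {
  "plan": [
    [[0,0,0,0,-0.7],[0,0,0,0,-0.5],[0,0,0,0,-0.2],[0,0,0,0,0.2],[0,0,0,0,0.4],[0,0,0,0,0.4],[0,0,0,0,0.4],[0,0,0,0,0.4]]
  ]
}}

```text
t: 14.4
eef_pos: [574.1, 51.8, 195.5]
tcp_rot: [3.141, -0.0, 0.186]
ft_force: [-0.0, -0.8, -1.3]
opening: 0.591
grip_force: 0.0
```

Call:
{"name": "step_arm", "arguments": {
  "plan": [
    [[0,0,-15,0,0.4],[0,0,-35,0,0.4],[0,0,-65,0,0.4],[0,0,-100,0,0.4],[-40,0,-110,0,0.4],[-80,0,-110,0,0.4],[-110,0,-110,0,0.4],[-110,0,-110,0,0.4]]
  ]
}}

```text
t: 15.07
eef_pos: [461.7, 31.2, 306.2]
tcp_rot: [3.141, 0.0, 0.185]
ft_force: [1.4, -0.0, 0.3]
opening: 0.705
grip_force: 0.0
```

Run:
```python
from h import *
k=env.get_calibration("wrist");w=env.read_camera("wrist");D=env.read_camera("side");S=env.read_camera("scene");s=env.state();print(s["t"],s["eef_pos"],s["ft_force"])
th=np.radians(10.6);cc,sn=np.cos(th),np.sin(th)
W=lambda x,y,z:np.array([574.3+cc*x-sn*y,57.2+sn*x+cc*y,z])
for n,im in(("wrist",w),("side",D),("scene",S)):
    m=cv2.inRange(cv2.cvtColor(im,cv2.COLOR_BGR2HSV),(20,140,110),(35,255,255));N,l,st,c=cv2.connectedComponentsWithStats(m)
    print(n,[(st[i].tolist(),c[i].round(1).tolist()) for i in range(1,N) if st[i,4]>40])
    for a in(57,60,63):
        t=np.radians(a);print("  ",a,np.round(proj(n,W(0,90-190*np.cos(t),50+190*np.sin(t)),k if n=="wrist" else None),1))
cv2.imwrite("pics/fin.png",np.hstack([cv2.resize(D[170:260,195:295],(400,360),interpolation=2),cv2.resize(S[95:235,220:340],(309,360),interpolation=2)]))
f=cv2.imread("pics/fin.png");b=cv2.resize(w[0:200,:],(614,240));b=cv2.copyMakeBorder(b,0,0,0,95,cv2.BORDER_CONSTANT);cv2.imwrite("pics/fin.png",np.vstack([f,b]))
```

```text
15.2167 [466.50699572  31.413005   305.97805933] [ 0.19557746 -0.16780312 -0.44092407]
wrist [([259, 7, 5, 121, 522], [261.0, 71.3]), ([249, 55, 2, 54, 102], [249.5, 81.8]), ([461, 61, 10, 47, 256], [465.6, 84.3])]
   57 [265.4  64.9]
   60 [255.8  64.1]
   63 [245.4  63.4]
side [([241, 161, 20, 6, 71], [250.4, 163.7]), ([130, 171, 42, 123, 1108], [150.6, 234.2]), ([225, 171, 36, 7, 133], [242.8, 174.4])]
   57 [242.9 173.5]
   60 [243.1 174.3]
   63 [243.4 175.4]
scene [([259, 148, 31, 11, 109], [274.0, 152.8]), ([310, 198, 87, 92, 1176], [351.8, 245.0]), ([215, 237, 16, 15, 85], [222.8, 244.1])]
   57 [273.2 156.3]
   60 [274.5 153.6]
   63 [275.8 151.1]
```

View pics/fin.png

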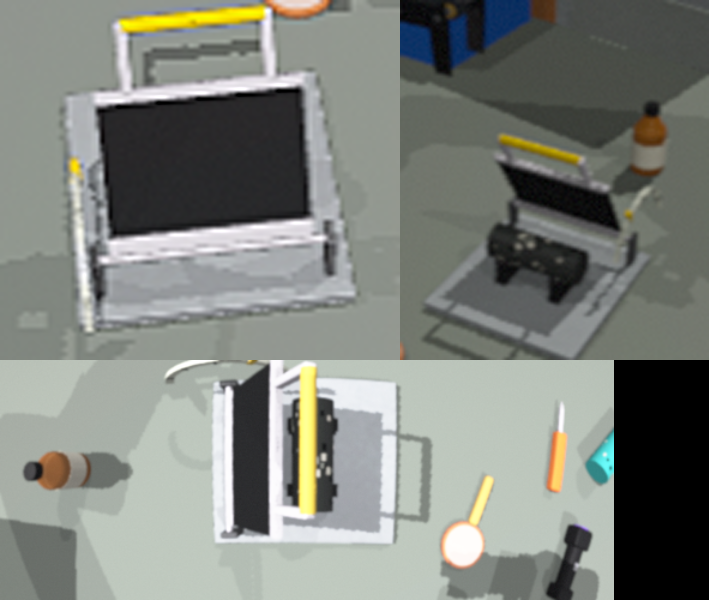

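The final picture shows the core seated in both saddles, with equal overhang at each end. The shade leans over it with the bar at about 60° (side 60.3°, scene 61°, wrist 58–59°, arm 59.8°), and the bystanders have not moved. Handing in.

```bash
python3 -c "
from cell import env
print(env.job_done())"
```

```text
the job is handed in; nothing more can be done
None
```

The job is handed in: the speckled core lies centred in both saddles, and the shade, already past upright (about 117°) at the start, was then folded forward to about 60° and released; torch, magnifier, pick and bottle were left alone.

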